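# Lock the canister's twist lid and lay it in its cradle

## Robot

A 6-joint arm with a two-finger parallel gripper is mounted at the origin on the work surface. World frame = base frame: x ahead of the robot, y to its left, z up, the work surface at z = 0. Lengths are in mm, angles in rad, forces in N, time in s.
With the tool pointing down it reaches from about 350 to 850 mm from the base axis. Payload 8.1 kg.
Tool frame: the origin (TCP) lies midway between the tips of the shut fingers; the grasp point (between the pads) lies 19 mm behind it; x points along the fingers, y is the direction in which the jaws open and shut, and the axes are right-handed (so a half turn about x gives the same grasp; the last joint's range is limited). The gripper opens to 93 mm and grips with 3 to 60 N. Pads are 15 mm wide; open, the fingers measure 128 mm over their backs; the gripper's body (75 mm by 188 mm) begins 65 mm behind the grasp point.
Start: joints at [1.227, 0.13, 1.488, -0, 1.523, -0.085], TCP at [153.53, 580.029, 218.635] pointing down, gripper open.
Joint ranges: [-2.96, 2.96], [-0.89, 2.26], [0.02, 2.5], [-1.34, 4.48], [0, 2.73], [-2.66, 2.66]. Speed limits (rad/s): [2.39, 2.39, 2.79, 3.14, 3.14, 3.14].

## Interface

Orientations are given as a unit quaternion [x, y, z, w].
In Python, from station import telemetry, get_image, manip gives the robot as it stands.
- The arm moves only by the tool step_arm, never from a script. Its argument "series" is a list that holds one entry, the list of rows, each a list of 7 numbers: the closure, from -1 (fully open) to 1 (shut), then the shift along the tool's x, y, z in cm, then the turn, a rotation vector about the tool's x, y, z in degrees. A call has 1 to 8 rows; each row is the pose to reach, as a shift and turn from the pose commanded when the call began, along the tool's axes at that moment; what a row does not reach only later rows make up. A row lasts 1/8 s, in which the tool goes at most 62.5 mm and 10.7 degrees, less where a joint would pass 70% of its speed; a pose out of reach is approached as far as the arm can. A call with a gripper value outside its range is refused whole. The fingers move at their own pace and stop on an object; the grip force is fixed at half the most. Time passes only in rows, so rows that repeat a pose let the fingers close. It gives the time, the measured TCP pose, the force and the opening at its end, in the units of the state.
- telemetry.sense(): the state, without advancing time (a new reading comes with each control period).
- get_image(name): name is "scene" or "top"; returns a dict with "color" (400x640x3 uint8, blue, green, red), "depth" (400x640 float32, mm along the optical axis (not along the pixel's ray), 0 where there is no reading), "intrinsics" (3x3 intrinsics, pixels), "k1" (the pictures are not rectified: a ray, as slopes to the right and down, at radius r is drawn at 1 + k1 r^2 times it, then the intrinsics apply), "R" (3x3) and "t" (3): a world point X has camera coordinates R X + t. Camera axes: x right, y down, z forward; pixel columns grow to the right and rows downward; lengths in mm; the calibration is good to about 2 mm. A picture is of the moment at which its call begins.
- manip.hand_in(): hands the job in, once; it reports no verdict.
The state is a dict: "t": time; "qpos": joint angles; "dq": joint speeds; "effort": joint torques, N m; "ee_pos": TCP position; "ee_rot": TCP orientation; "ft_force": force on the tool from outside, world axes, zero at the start; "wrist_torque": the same for the moment, N m; "opening": finger opening in mm.
Only numpy, scipy, OpenCV 4.12 (cv2) and the standard library are available. Lean on these libraries where they do the work, as an engineer would, in place of code of your own. Each camera call takes 0.05 s, during which the arm holds its last target.

## Task

The canister of spare pen tips stands in the white holder with its twist lid open: lift it out and stand it on the clear desk, turn the lid clockwise until the white end of its grip bar points straight at the red mark on the canister's rim, and let go. Then take the canister by its body and lay it gently on its side, centred in the blue V cradle, lid towards either end, without dropping it or shifting the lid again. Leave the pen, the tape roll and the phone where they are.

Things in the scene. Friction and masses are not known exactly. Their poses are not given: they have to be found in the camera images.
- lid (a joint): Angle of the blue twist lid relative to the canister, rad. 0: the white end of the grip bar points straight at the red rim mark (locked). Positive: the lid stands counter-clockwise of the mark seen from above, so it is locked by turning it clockwise. It starts between 0.6 and 1.5; there is no stop or click at 0; it turns with light friction (about 0.012 N m), stays where left. The canister can turn along if not standing firmly: check after.
- lid_bar (a point): Centre of the grip bar on top of the lid, on the canister's axis, 104 mm above the canister's underside. The bar is 30 mm long (along this frame's x axis; its +x end is white, the rest blue), 12 mm thick (y) and 20 mm tall, from 94 to 114 mm above the underside. Below it is the lid disc, 30 mm across, 8 mm thick. Turns with the lid.
- canister_mid (a point): Centre of the canister (on its axis, half-way up its whole height, 57 mm above its underside). Grey round body 48 mm in diameter and 86 mm tall, then the lid disc and bar to 114 mm in all; black band at the foot, red mark 11 mm wide across the rim and down the side. z: along the axis to the lid; x: towards the red mark on the rim. About 0.43 kg, balance point about 47 mm above the underside.
- canister: The same canister; origin at the centre of its underside, axes as for canister_mid. At the start it stands upright, at any yaw, in the holder, with its underside 4 mm above the desk and only the top 22 mm of the body, the lid and the bar showing; it can be lifted out by the bar.
- holder: White square open-topped holder fixed to the desk, 64 x 64 mm outside (x, y), 54 mm inside, 68 mm tall, floor 4 mm thick; origin at the centre of its underside. The canister stands loosely in its middle (3 mm free all round). The desk between holder and cradle, around straight ahead of the robot, is clear.
- cradle_seat (a point): The blue V cradle, fixed to the desk: this point is where the middle of the canister (its axis and half-height) should come to lie, 78 mm above the desk, over the middle of the trough. x: along the trough, level; y: across it; z: up. The V is 90 mm long and only 38 mm wide over its top edges (narrower than the canister, so fingers pass outside it); its edges stand 62 mm above the desk, on a pedestal 26 mm wide, on a base plate 110 x 90 mm (x, y), 8 mm thick.
- cradle: The same cradle; origin at the centre of its underside on the desk, axes as for cradle_seat.
- pen: Bystander: dark green and black hand-held 3D drawing pen lying flat, 154 mm long along its x axis, 26 mm thick; origin under its middle, on the desk.
- tape: Bystander: light-blue roll of tape lying flat, 76 mm in diameter, 20 mm high; origin at the centre of its underside.
- phone: Bystander: pink phone lying flat, 150 x 75 x 10 mm (x, y, z); origin at the centre of its underside.
There are look-alikes about, which are no part of the job. What is shaped like the canister but orange is not meant. Of the things like the cradle, leave any that is black; of the rest the larger one is meant.

How it is judged (in metres and radians):
On the way:
1. the lid is locked: its white end points at the red mark (within 0.15 rad) while the canister stands upright on the desk, out of its holder, let go (value of joint lid between -0.15 and 0.15 rad and angle between canister's own z axis and vertical below 0.08 rad and height (world z) of canister below 0.003 m and horizontal distance between canister and holder above 0.05 m and contact force between the fingers and canister below 0.1 N), for 0.2 s.
At the end, for the whole second after the job is handed in: The canister lies at rest, let go, on its side in the V cradle: its axis level and along the trough within about 7 degrees, its centre within 25 mm of the cradle's middle along the trough, 7 mm across and 6 mm in height, and the lid still locked (white end within 0.15 rad of the red mark) (value of joint lid between -0.15 and 0.15 rad and angle between canister's own z axis and vertical between 1.45 and 1.69 rad and angle between the z axis of canister and the x axis of cradle, either way round below 0.15 rad and x of canister_mid in the frame of cradle_seat between -0.025 and 0.025 m and y of canister_mid in the frame of cradle_seat between -0.007 and 0.007 m and z of canister_mid in the frame of cradle_seat between -0.006 and 0.006 m and linear speed of canister below 0.02 m/s and contact force between the fingers and canister below 0.1 N); the robot touches nothing.
It fails at once if the canister is tipped (more than 0.6 rad) while its lid is not locked (angle between canister's own z axis and vertical above 0.6 rad and (value of joint lid above 0.25 rad or value of joint lid below -0.25 rad)).
It fails at once if the canister is dropped (falls out of the fingers at more than 0.45 m/s, about 10 mm) (linear speed of canister above 0.45 m/s and contact force between the fingers and canister below 0.05 N).
It fails at once if the pen is moved by more than 20 mm (distance of pen from where it was at the start of the episode above 0.02 m).
It fails at once if the tape is moved by more than 20 mm (distance of tape from where it was at the start of the episode above 0.02 m).
It fails at once if the phone is moved by more than 20 mm (distance of phone from where it was at the start of the episode above 0.02 m).
It also fails if it takes over 67 s, if anything falls off the work surface, if the arm or the gripper's body presses on something with over 40 N, if the wrist force passes 120 N, or if a joint passes its speed limit or range.

## Working session

There is one attempt and no reset: what is moved stays moved. The work goes in short steps, Python scripts to look and compute and a tool call to move; the robot and the scene stay as the last step left them, time stands still between calls to the robot, and variables do not carry over. Pictures are saved under pics/ and viewed, and the job is handed in when it is done.

Besides the shell and the picture viewer there is one more tool, called after "Request:" in YAML: its name, and indented under it one key for each argument. step_arm: Moves the arm, as the interface text tells. Its arguments: {"type":"object","properties":{"series":{"type":"array"}},"required":["series"]}

```bash
ls; mkdir -p pics
python3 - <<'E'
from station import telemetry, get_image
import cv2,numpy as np
print(telemetry.sense())
for n in("scene","top"):
    d=get_image(n);cv2.imwrite(f"pics/{n}0.png",d["color"]);np.savez(f"pics/{n}0.npz",**d)
    print(n,d["intrinsics"].tolist(),d["k1"],np.round(d["R"],3).tolist(),d["t"], -d["R"].T@d["t"])
E
```

```text
pics
{'t': 0.0, 'qpos': array([ 1.22659949e+00,  1.31145537e-01,  1.48928490e+00, -1.57277372e-05,
        1.52303061e+00, -8.54002404e-02]), 'dq': array([-6.40875146e-04, -9.62656596e-05,  1.07158078e-04, -3.73952227e-04,
        1.49724868e-03, -3.07806346e-04]), 'effort': array([-2.18042594e-03, -5.59831131e+01, -4.91763425e+01,  7.67257274e-02,
        3.50305438e-02, -1.79870635e-04]), 'ee_pos': array([153.33640123, 579.47005384, 217.59372312]), 'ee_rot': array([ 0.0905964 ,  0.70133027, -0.09188956,  0.70105952]), 'ft_force': array([-0.40934247,  0.42347408, -0.2417933 ]), 'wrist_torque': array([-0.02228285, -0.03082847,  0.00633176]), 'opening': 92.89989740241094}
scene [[360.93217114396487, 0.0, 319.64414278563925], [0.0, 360.93217114396487, 196.9019161540045], [0.0, 0.0, 1.0]] -0.028793646910358885 [[-0.905, 0.425, 0.006], [0.341, 0.736, -0.585], [-0.253, -0.528, -0.811]] [ 563.84143081 -146.73850408 1257.83311626] [879.12309096 532.23713156 930.30087754]
top [[409.29018604082654, 0.0, 322.4100438290978], [0.0, 409.29018604082654, 203.10235987182298], [0.0, 0.0, 1.0]] 0.03287334940724592 [[-0.014, -1.0, 0.011], [-0.98, 0.012, -0.198], [0.198, -0.013, -0.98]] [  -7.62403069  605.56569707 1091.00141855] [ 3.77785415e+02 -1.88085507e-01  1.18925615e+03]
```

View pics/scene0.png

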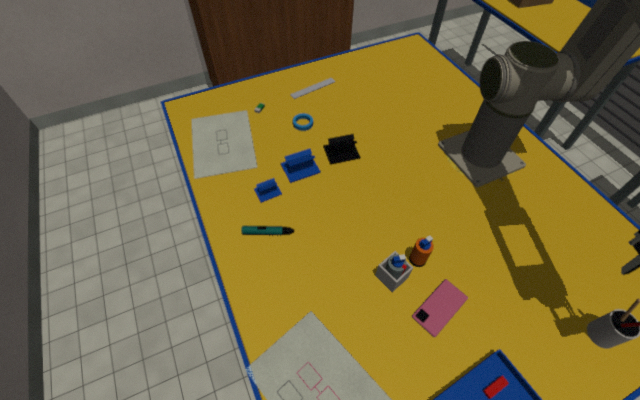

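View pics/top0.png

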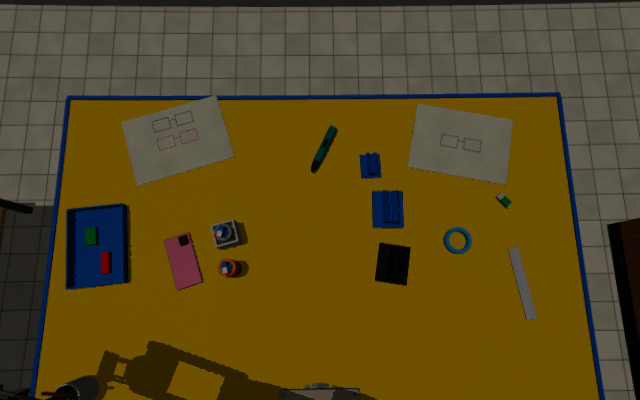

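Look-alikes, by top-image pixel: the canister could be the grey one in the white holder (225,233) or the orange one (230,268), so I take the grey. The cradle could be large blue (388,209), small blue (370,165) or black (393,263), so I take the large blue. Next, close crops to check both.

Run:
```python
import cv2,numpy as np
t=cv2.imread("pics/top0.png");s=cv2.imread("pics/scene0.png")
g=lambda im:np.clip(255*(im/255.)**0.6,0,255).astype(np.uint8)
a=cv2.resize(g(t[210:260,200:250]),(400,400),interpolation=cv2.INTER_CUBIC)
b=cv2.resize(g(s[240:300,370:430]),(400,400),interpolation=cv2.INTER_CUBIC)
cv2.imwrite("pics/c1.png",np.hstack([a,b]))
a=cv2.resize(g(t[185:235,365:415]),(400,400),interpolation=cv2.INTER_CUBIC)
b=cv2.resize(g(s[140:190,275:325]),(400,400),interpolation=cv2.INTER_CUBIC)
cv2.imwrite("pics/c2.png",np.hstack([a,b]))
```

```text
(no output)
```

View pics/c1.png

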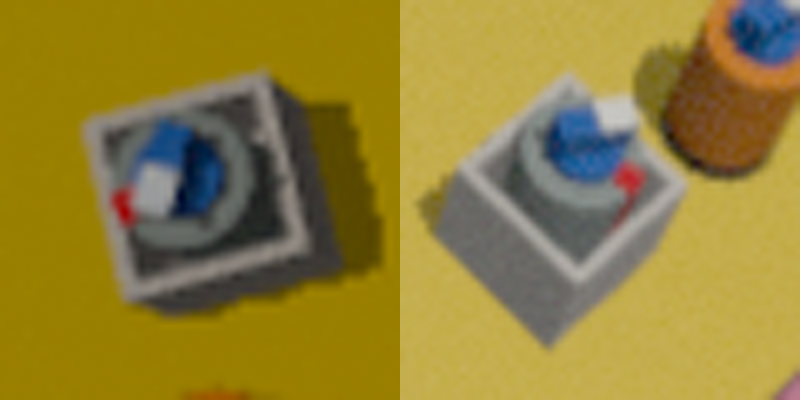

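View pics/c2.png

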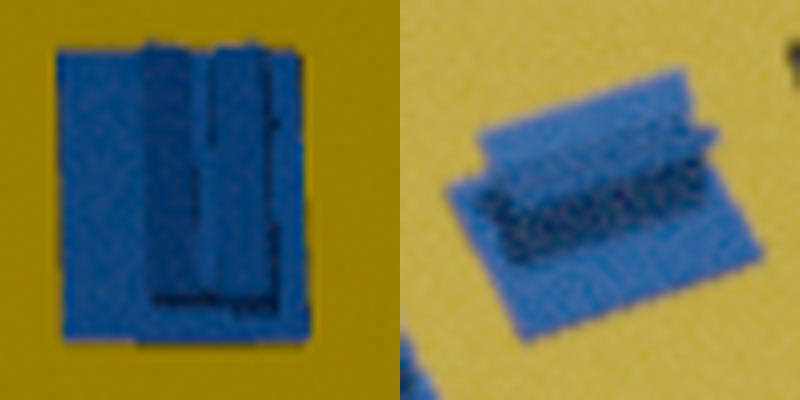

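```bash
cat > h.py <<'E'
import cv2,numpy as np
from scipy.spatial.transform import Rotation as Ro
def ray(d,uv):
    K=d["intrinsics"];k=float(d["k1"])
    p=cv2.undistortPoints(np.array(uv,float).reshape(-1,1,2),K,np.array([k,0,0,0,0.])).reshape(-1,2)
    r=np.c_[p,np.ones(len(p))]@d["R"]
    return -d["R"].T@d["t"],r
def plane(d,uv,z):
    c,r=ray(d,uv);s=(z-c[2])/r[:,2];return c+s[:,None]*r
def proj(d,X):
    K=d["intrinsics"];k=float(d["k1"])
    return cv2.projectPoints(np.array(X,float).reshape(-1,1,3),cv2.Rodrigues(d["R"])[0],d["t"],K,np.array([k,0,0,0,0.]))[0].reshape(-1,2)
def crop(uv,o,f=8): return (np.array(uv,float)+.5)/f-.5+np.array(o)
E
python3 - <<'E'
from h import *
T=dict(np.load("pics/top0.npz"));S=dict(np.load("pics/scene0.npz"))
def yaw(a,b): d=b-a;return np.degrees(np.arctan2(d[1],d[0]))
h=plane(T,crop([(88,122),(265,75),(310,250),(130,298)],(200,210)),68);print("holder",h.round(1).tolist(),h.mean(0),[yaw(h[i],h[(i+1)%4]) for i in range(4)])
h=plane(S,crop(np.array([(60,165),(172,75),(285,185),(177,282)])*1.0,(370,240),400/60),68);print("holderS",h.round(1).tolist(),h.mean(0),[yaw(h[i],h[(i+1)%4]) for i in range(4)])
c=plane(T,crop([(57,48),(300,47),(310,343),(62,343)],(365,185)),8);print("cradle",c.round(1).tolist(),c.mean(0),[yaw(c[i],c[(i+1)%4]) for i in range(4)])
c=plane(S,crop([(45,188),(125,342),(365,257)],(275,140)),8);print("cradleS",c.round(1).tolist(),(c[0]+c[2])/2,[yaw(c[i],c[(i+1)%3]) for i in range(2)])
v=plane(T,crop([(143,42),(268,42),(278,312),(152,306)],(365,185)),62);print("Vtop",v.round(1).tolist(),v.mean(0),[yaw(v[i],v[(i+1)%4]) for i in range(4)])
for n,d,o,w in(("T",T,(200,210),50),("S",S,(370,240),60)):
    im=d["color"][o[1]:o[1]+w,o[0]:o[0]+w].astype(int);hsv=cv2.cvtColor(im.astype(np.uint8),cv2.COLOR_BGR2HSV)
    red=((hsv[...,0]<6)|(hsv[...,0]>172))&(hsv[...,1]>150)
    bl=(abs(hsv[...,0]-110)<14)&(hsv[...,1]>120)
    for m,nm,z in((red,"red",90),(bl,"blue",100)):
        nn,l,st,ce=cv2.connectedComponentsWithStats(m.astype(np.uint8))
        for i in range(1,nn):
            if st[i,4]>4: print(n,nm,st[i],ce[i]+o,plane(d,[ce[i]+o],z).round(1))
E
```

```text
holder [[546.7, 293.0, 68.0], [562.3, 233.0, 68.0], [501.5, 215.9, 68.0], [486.0, 276.4, 68.0]] [524.11996296 254.60331268  68.        ] [np.float64(-75.44983329832259), np.float64(-164.2699395299644), np.float64(104.3596816668151), np.float64(15.360194002938268)]
holderS [[562.5, 231.5, 68.0], [501.7, 216.6, 68.0], [487.3, 276.1, 68.0], [546.8, 292.2, 68.0]] [524.56669874 254.07620415  68.        ] [np.float64(-166.2364852922972), np.float64(103.67196507898349), np.float64(15.135371726194688), np.float64(-75.54742807397835)]
cradle [[652.2, -162.9, 8.0], [651.5, -253.0, 8.0], [540.9, -250.8, 8.0], [542.0, -160.5, 8.0]] [ 596.65207637 -206.79090638    8.        ] [np.float64(-90.44141121095137), np.float64(178.858081004336), np.float64(89.31380490727727), np.float64(-1.2345585844618816)]
cradleS [[652.0, -252.0, 8.0], [652.8, -161.2, 8.0], [545.4, -160.9, 8.0]] [ 598.70700398 -206.40333698    8.        ] [np.float64(89.45582582570088), np.float64(179.80015778720346)]
Vtop [[641.5, -186.0, 62.0], [640.9, -230.2, 62.0], [544.5, -228.8, 62.0], [547.1, -185.0, 62.0]] [ 593.48809162 -207.49442069   62.        ] [np.float64(-90.6843312541198), np.float64(179.15432292420056), np.float64(86.55757895393928), np.float64(-0.5743727792057667)]
T red [14 24  3  4  9] [214.88888889 235.55555556] [[514.1 274.6  90. ]]
T blue [20 17  8 10 34] [223.85294118 231.52941176] [[523.3 248.8 100. ]]
S red [32 25  5  7 18] [404. 267.] [[515.9 272.9  90. ]]
S blue [50  0 10  9 21] [424.76190476 242.80952381] [[433.5 241.1 100. ]]
S blue [25 16  9 10 19] [399.94736842 259.94736842] [[519.  255.2 100. ]]
S blue [22 18  2  6  7] [392.57142857 260.28571429] [[536.4 248.  100. ]]
```

Run:
```python
from h import *
T=dict(np.load("pics/top0.npz"));S=dict(np.load("pics/scene0.npz"))
d=T
print(np.round(T["depth"][225:245,212:240]).astype(int)[::2].tolist())
from scipy import ndimage
for n,d,uvw in(("T",T,None),):
    pass
# bar in top: white centroid + blue far end
print("T white end cen", plane(T,crop([(157,187)],(200,210)),118), "bar far", plane(T,crop([(172,135)],(200,210)),118),"red",plane(T,crop([(125,207)],(200,210)),90))
print("S white end", plane(S,crop([(612,105)],(370-60,240),400/60),118),"red",plane(S,crop([(628-400,178)],(370,240),400/60),90))
```

```text
[[1124, 1128, 1128, 1126, 1127, 1128, 1108, 1105, 1075, 1108, 1107, 1106, 1104, 1103, 1105, 1110, 1106, 1172, 1177, 1180, 1187, 1128, 1126, 1141, 1158, 1176, 1194, 1201], [1130, 1136, 1144, 1144, 1104, 1106, 1099, 1077, 1076, 1078, 1077, 1074, 1081, 1095, 1103, 1103, 1106, 1105, 1105, 1152, 1191, 1124, 1127, 1128, 1148, 1165, 1182, 1195], [1124, 1127, 1137, 1106, 1099, 1104, 1096, 1080, 1073, 1069, 1073, 0, 1089, 1093, 1095, 1101, 1105, 1098, 1104, 1105, 1128, 1149, 1124, 1126, 1138, 1149, 1174, 1193], [1123, 1123, 1100, 1102, 1102, 1091, 1076, 1078, 1073, 1076, 1078, 1084, 1092, 1093, 1094, 1096, 1100, 1101, 1101, 1104, 0, 1131, 1125, 1126, 1128, 1145, 1167, 1178], [0, 1129, 1101, 1104, 1100, 1069, 1076, 1071, 1071, 1072, 1075, 1085, 1092, 1091, 1095, 1094, 1100, 1097, 1097, 1099, 1111, 1123, 1141, 1121, 1120, 1135, 1153, 1172], [1187, 1122, 1097, 1099, 1103, 1069, 1071, 1070, 1074, 1070, 1081, 1092, 1093, 1094, 1092, 1099, 1099, 1099, 1103, 1104, 1117, 1127, 1136, 1125, 1122, 1123, 1138, 1160], [1186, 1120, 1120, 1102, 1099, 1097, 1099, 1098, 1087, 1074, 1087, 1094, 1096, 1101, 1094, 1102, 1098, 1099, 1108, 1114, 1120, 1136, 1144, 1156, 1120, 1120, 1135, 1153], [1187, 1185, 1119, 1120, 1129, 1097, 1096, 1097, 1100, 1098, 1098, 1098, 1099, 1097, 1098, 1098, 1100, 1112, 1118, 1121, 1139, 1145, 1155, 1164, 1120, 1122, 1124, 1142], [1187, 1184, 1115, 1117, 1120, 1136, 1145, 1160, 1172, 1107, 1106, 1102, 1104, 1110, 1114, 1120, 1124, 1130, 1136, 1146, 1115, 1120, 1120, 1120, 1115, 1121, 1119, 1129], [1183, 1185, 1185, 1119, 1120, 1128, 1140, 1152, 1165, 1179, 1184, 1182, 1181, 1118, 1119, 1112, 1116, 1118, 1121, 1119, 1119, 1125, 1131, 1137, 1143, 1151, 1149, 1159]]
T white end cen [[517.36201212 256.6821688  118.        ]] bar far [[534.46809586 252.41731159 118.        ]] red [[514.41411854 273.80641182  90.        ]]
S white end [[516.70030415 251.948505   118.        ]] red [[515.34530314 270.93473491  90.        ]]
```

```bash
cat >> h.py <<'E'
def cloud(d,u0,u1,v0,v1):
    vv,uu=np.mgrid[v0:v1,u0:u1];uv=np.c_[uu.ravel(),vv.ravel()]
    c,r=ray(d,uv);z=d["depth"][uv[:,1],uv[:,0]];X=c+r*z[:,None]
    return X[z>0],d["color"][uv[:,1],uv[:,0]][z>0]
E
python3 - <<'E'
from h import *
T=dict(np.load("pics/top0.npz"));S=dict(np.load("pics/scene0.npz"))
for n,d,b in(("T",T,(208,242,215,250)),("S",S,(375,415,245,285))):
    X,c=cloud(d,*b)
    m=(X[:,2]>110)&(np.hypot(X[:,0]-524,X[:,1]-254)<24);P=X[m];C=c[m].astype(int)
    r,sz,a=cv2.minAreaRect((P[:,:2]*10).astype(np.float32))
    w,V=np.linalg.eigh(np.cov(P[:,:2].T));
    print(n,m.sum(),P.mean(0),np.array(r)/10,np.array(sz)/10,a,np.degrees(np.arctan2(V[1,1],V[0,1])),w**.5)
    wh=C.min(1)>C.max()*0.45;print(" white",wh.sum(),P[wh].mean(0),"blue",P[~wh].mean(0))
    m=(X[:,2]>86)&(X[:,2]<94)&(np.hypot(X[:,0]-524,X[:,1]-254)<30);P=X[m];
    r,ra=cv2.minEnclosingCircle(P[:,:2].astype(np.float32));print(" rim",r,ra)
E
```

```text
T 61 [522.09782612 253.89470581 118.67412034] [522.50615234 254.06403809] [12.71283569 29.9368042 ] 78.97203826904297 167.115598713695 [3.9863778  8.98191634]
 white 28 [516.36653686 256.88093762 119.45447752] blue [526.96073821 251.36093337 118.01199911]
 rim (522.9822387695312, 254.98648071289062) 24.288660049438477
S 71 [524.96325875 254.6614779  117.16198999] [524.6690918  253.54743652] [13.27599945 30.54218445] 75.17926025390625 168.84050321844538 [3.96933077 9.32409182]
 white 34 [516.99103662 255.84228234 117.54944187] blue [532.28908449 253.57641437 116.80595314]
 rim (526.0586547851562, 254.0577850341797) 24.958467483520508
```

```bash
cat > mv.py <<'E'
import json,os,numpy as np
from scipy.spatial.transform import Rotation as Ro
F="cmd.json"
def load():
    if os.path.exists(F):
        j=json.load(open(F));return np.array(j["p"]),Ro.from_quat(j["q"])
    return np.array([153.53,580.029,218.635]),Ro.from_quat([0.0905964,0.70133027,-0.09188956,0.70105952])
def save(p,R): json.dump(dict(p=list(p),q=list(R.as_quat())),open(F,"w"))
def pose(yaw,tilt=0):
    """tool down, jaw axis y at yaw (deg) ; tilt: rotate about jaw axis, deg"""
    y=np.radians(yaw);Y=np.array([np.cos(y),np.sin(y),0]);X=np.array([0,0,-1.]);Z=np.cross(X,Y)
    R=Ro.from_matrix(np.c_[X,Y,Z]);return R*Ro.from_rotvec([0,np.radians(tilt),0])
def row(p,R,nd=2):
    p0,R0=load();s=R0.inv().apply(np.array(p)-p0)/10;t=(R0.inv()*R).as_rotvec(degrees=True)
    return [round(float(v),nd) for v in np.r_[s,t]]
def apply(r):
    p0,R0=load();r=np.array(r[-6:],float);p=p0+R0.apply(r[:3]*10);R=R0*Ro.from_rotvec(r[3:],degrees=True);save(p,R)
    print("cmd",p.round(2),R.as_matrix().T.round(3).tolist())
E
python3 - <<'E'
from mv import *
p,R=load();print(R.as_matrix().T.round(3))
for y in(78,-102): 
  print(y,row([523.6,254,218],pose(y)))
E
```

```text
[[-0.001 -0.002 -1.   ]
 [ 0.256  0.967 -0.002]
 [ 0.967 -0.256 -0.   ]]
78 [0.1, -22.05, 44.12, -2.83, -0.01, 0.11]
-102 [0.1, -22.05, 44.12, 177.17, 0.16, 0.02]
```

Request:
step_arm:
  series:
    - [[-1,0.1,-22.05,44.12,-2.8,0,0.1],[-1,0.1,-22.05,44.12,-2.8,0,0.1],[-1,0.1,-22.05,44.12,-2.8,0,0.1],[-1,0.1,-22.05,44.12,-2.8,0,0.1],[-1,0.1,-22.05,44.12,-2.8,0,0.1],[-1,0.1,-22.05,44.12,-2.8,0,0.1],[-1,0.1,-22.05,44.12,-2.8,0,0.1],[-1,0.1,-22.05,44.12,-2.8,0,0.1]]

```text
t: 1.1
ee_pos: [524.8, 252.1, 217.2]
ee_rot: [0.075, 0.703, -0.074, 0.703]
ft_force: [0.2, 1.2, 0.1]
opening: 92.9
```

Run:
```python
from mv import *
from station import telemetry
apply([0.1,-22.05,44.12,-2.8,0,0.1])
s=telemetry.sense();print(s["t"],s["ee_pos"],Ro.from_quat(s["ee_rot"]).as_matrix().T.round(3).tolist(),s["qpos"].round(3))
print(row([523.6,254,101],pose(78)))
```

```text
cmd [523.61 253.96 217.98] [[-0.0, -0.0, -1.0], [0.208, 0.978, -0.0], [0.978, -0.208, -0.0]]
1.1 [524.83288364 252.05244952 217.23465985] [[-0.0, 0.001, -1.0], [0.209, 0.978, 0.001], [0.978, -0.209, -0.0]] [ 3.590e-01  8.300e-02  1.542e+00  1.000e-03  1.517e+00 -1.002e+00]
[11.7, 0.01, 0.0, -0.03, -0.01, 0.01]
```

Request:
step_arm:
  series:
    - [[-1,5,0,0,0,0,0],[-1,9,0,0,0,0,0],[-1,10.5,0,0,0,0,0],[-1,11.2,0,0,0,0,0],[-1,11.6,0,0,0,0,0],[-1,11.6,0,0,0,0,0],[-1,11.6,0,0,0,0,0]]

```text
t: 1.98
ee_pos: [524.3, 254.6, 102.9]
ee_rot: [0.075, 0.703, -0.073, 0.704]
ft_force: [-0.0, 0.6, 0.2]
opening: 92.9
```

Run:
```python
from mv import *
from h import *
from station import telemetry,get_image
apply([11.6,0,0,0,0,0])
s=telemetry.sense();print(s["t"],s["ee_pos"],s["ft_force"])
for n,b in(("scene",(340,200)),("top",(180,190))):
    d=get_image(n);c=d["color"][b[1]:b[1]+100,b[0]:b[0]+100]
    cv2.imwrite(f"pics/d_{n}.png",cv2.resize(np.clip(255*(c/255.)**.6,0,255).astype(np.uint8),(400,400),interpolation=cv2.INTER_CUBIC))
cv2.imwrite("pics/d.png",np.hstack([cv2.imread("pics/d_scene.png"),cv2.imread("pics/d_top.png")]))
```

```text
cmd [523.58 253.95 101.98] [[-0.0, -0.0, -1.0], [0.208, 0.978, -0.0], [0.978, -0.208, -0.0]]
1.975 [524.3223598  254.56701033 102.87453533] [-0.04500363  0.60477784  0.15738369]
```

View pics/d.png

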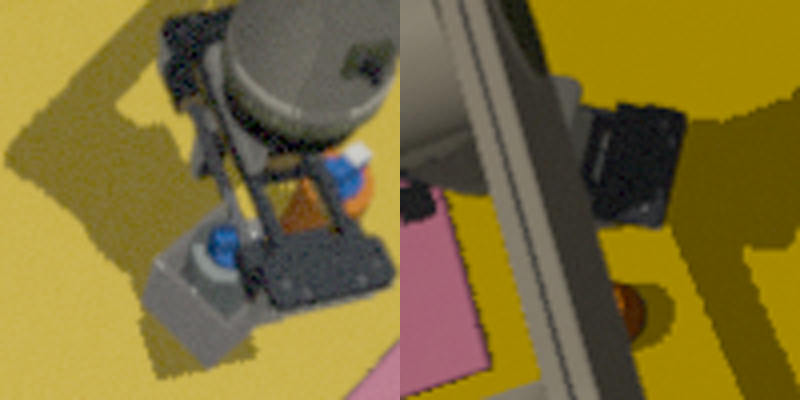

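The left (scene) crop shows the fingers straddling the blue bar at crop (222,240), clear of the orange canister. Closing on the bar.

Request:
step_arm:
  series:
    - [[1,0,0,0,0,0,0],[1,0,0,0,0,0,0],[1,0,0,0,0,0,0],[1,0,0,0,0,0,0],[1,0,0,0,0,0,0],[1,0,0,0,0,0,0]]

```text
t: 2.82
ee_pos: [523.6, 254.1, 101.6]
ee_rot: [0.075, 0.703, -0.074, 0.703]
ft_force: [-0.5, 0.2, 0.4]
opening: 37.4
```

Request:
step_arm:
  series:
    - [[1,0,0,0,0,0,0],[1,0,0,0,0,0,0],[1,0,0,0,0,0,0],[1,0,0,0,0,0,0],[1,0,0,0,0,0,0],[1,0,0,0,0,0,0]]

```text
t: 3.58
ee_pos: [523.7, 254.3, 101.7]
ee_rot: [0.075, 0.703, -0.073, 0.703]
ft_force: [0.6, 2.0, 0.1]
opening: 11.8
```

Request:
step_arm:
  series:
    - [[1,-0.3,0,0,0,0,0],[1,-1,0,0,0,0,0],[1,-2,0,0,0,0,0],[1,-3.5,0,0,0,0,0],[1,-5,0,0,0,0,0],[1,-7,0,0,0,0,0],[1,-8.5,0,0,0,0,0],[1,-9.5,0,0,0,0,0]]

```text
t: 4.58
ee_pos: [524.1, 254.2, 198.3]
ee_rot: [0.075, 0.703, -0.073, 0.704]
ft_force: [0.1, -1.0, -3.7]
opening: 11.5
```

Run:
```python
from mv import *
apply([-9.5,0,0,0,0,0])
print(row([500,0,197],pose(78)))
p,R=load()
```

```text
cmd [523.6  253.96 196.98] [[-0.0, -0.0, -1.0], [0.208, 0.978, -0.0], [0.978, -0.208, -0.0]]
[0.0, -25.33, 2.98, -0.03, -0.01, 0.01]
```

Request:
step_arm:
  series:
    - [[1,0,-1.5,0.2,0,0,0],[1,0,-4.5,0.6,0,0,0],[1,0,-8.5,1.0,0,0,0],[1,0,-13,1.5,0,0,0],[1,0,-17.5,2,0,0,0],[1,0,-21.5,2.5,0,0,0],[1,0,-24,2.8,0,0,0],[1,0,-25.3,3,0,0,0]]

```text
t: 5.58
ee_pos: [499.3, -1.5, 195.4]
ee_rot: [0.075, 0.704, -0.074, 0.703]
ft_force: [-0.1, -0.7, -3.7]
opening: 11.8
```

Run:
```python
from mv import *
apply([0,-25.3,3,0,0,0])
print(row([500,0,100],pose(78)))
```

```text
cmd [5.0022e+02 2.6000e-01 1.9700e+02] [[-0.0, -0.0, -1.0], [0.208, 0.978, -0.0], [0.978, -0.208, -0.0]]
[9.7, -0.03, -0.01, -0.03, -0.01, 0.01]
```

Request:
step_arm:
  series:
    - [[1,3,0,0,0,0,0],[1,6,0,0,0,0,0],[1,8,0,0,0,0,0],[1,8.9,0,0,0,0,0],[1,9.4,0,0,0,0,0],[1,9.7,0,0,0,0,0],[1,9.9,0,0,0,0,0],[1,9.9,0,0,0,0,0]]

```text
t: 6.58
ee_pos: [500.7, 0.5, 97.7]
ee_rot: [0.075, 0.703, -0.073, 0.704]
ft_force: [0.7, -0.6, -4.0]
opening: 11.9
```

Run:
```python
from mv import *
from h import *
from station import telemetry,get_image
apply([9.9,0,0,0,0,0])
s=telemetry.sense();print(s["t"],s["ee_pos"],s["ft_force"])
d=get_image("scene");u=proj(d,[[500,0,50]])[0].astype(int);b=u-50
c=d["color"][b[1]:b[1]+100,b[0]:b[0]+100]
cv2.imwrite("pics/e.png",cv2.resize(np.clip(255*(c/255.)**.6,0,255).astype(np.uint8),(600,600),interpolation=cv2.INTER_CUBIC))
```

```text
cmd [5.002e+02 2.500e-01 9.800e+01] [[-0.0, -0.0, -1.0], [0.208, 0.978, -0.0], [0.978, -0.208, -0.0]]
6.575 [5.00667740e+02 4.51807231e-01 9.76776919e+01] [ 0.67042664 -0.6314215  -4.01071529]
```

View pics/e.png

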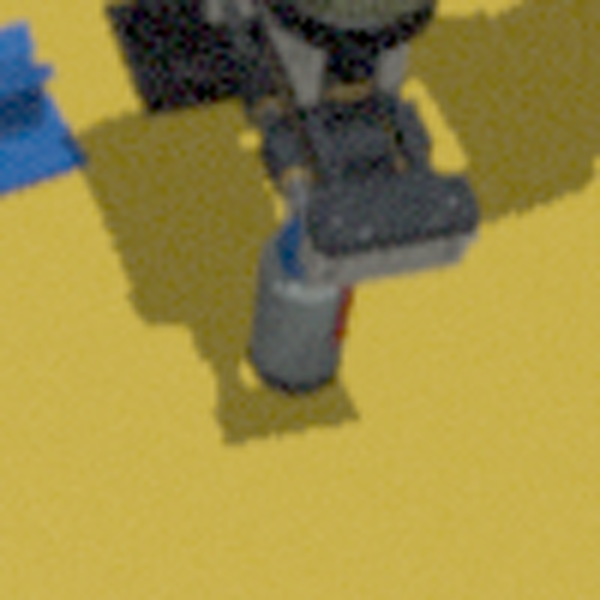

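The canister (crop ~(297,330)) hangs upright just above the desk, with the red mark on the right at (342,315). I'll lower it in small steps until it bears on the desk.

Request:
step_arm:
  series:
    - [[1,0.1,0,0,0,0,0],[1,0.2,0,0,0,0,0],[1,0.2,0,0,0,0,0],[1,0.2,0,0,0,0,0]]

```text
t: 7.12
ee_pos: [501.5, 0.5, 97.6]
ee_rot: [0.075, 0.702, -0.073, 0.704]
ft_force: [-4.0, 1.0, 11.1]
opening: 11.6
```

Request:
step_arm:
  series:
    - [[1,-0.05,0,0,4,0,0],[1,-0.05,0,0,12,0,0],[1,-0.05,0,0,21,0,0],[1,-0.05,0,0,30,0,0],[1,-0.05,0,0,39,0,0],[1,-0.05,0,0,47,0,0],[1,-0.05,0,0,52,0,0],[1,-0.05,0,0,54,0,0]]

```text
t: 8.12
ee_pos: [501.3, 0.5, 97.5]
ee_rot: [0.387, 0.592, -0.385, 0.593]
ft_force: [-4.7, 1.7, 8.6]
opening: 11.9
```

Run:
```python
from mv import *
apply([0.2,0,0,0,0,0]);apply([-.05,0,0,54,0,0])
from station import telemetry
s=telemetry.sense();print(s["t"],s["ee_pos"],s["ft_force"],s["wrist_torque"],s["qpos"])
```

```text
cmd [5.002e+02 2.500e-01 9.600e+01] [[-0.0, -0.0, -1.0], [0.208, 0.978, -0.0], [0.978, -0.208, -0.0]]
cmd [5.002e+02 2.500e-01 9.650e+01] [[-0.0, -0.0, -1.0], [0.914, 0.406, -0.0], [0.406, -0.914, -0.0]]
8.125 [501.2938683    0.52841931  97.53177043] [-4.69716641  1.67195217  8.5823833 ] [0.16022652 0.78784175 0.04263074] [-0.10273291 -0.0468744   1.89703261  0.00202576  1.28896626 -0.51983404]
```

Request:
step_arm:
  series:
    - [[1,0,0,0,0,0,0],[1,0,0,0,0,0,0],[-1,0,0,0,0,0,0],[-1,0,0,0,0,0,0],[-1,0,0,0,0,0,0],[-1,0,0,0,0,0,0],[-1,0,0,0,0,0,0],[-1,0,0,0,0,0,0]]

```text
t: 9.12
ee_pos: [500.3, 0.5, 95.7]
ee_rot: [0.386, 0.593, -0.385, 0.593]
ft_force: [0.8, -0.1, 0.3]
opening: 67.2
```

Request:
step_arm:
  series:
    - [[-1,0,0,0,0,0,0],[-1,-1,0,0,0,0,0],[-1,-4,0,0,0,0,0],[-1,-9,0,0,0,0,0],[-1,-12,0,0,0,0,0]]

```text
t: 9.75
ee_pos: [501.2, 0.2, 219.3]
ee_rot: [0.386, 0.592, -0.384, 0.594]
ft_force: [0.5, -0.3, -0.5]
opening: 92.8
```

Run:
```python
from mv import *
apply([-12,0,0,0,0,0])
print(row([370,0,180],pose(90,-45)))
```

```text
cmd [5.0023e+02 2.6000e-01 2.1650e+02] [[-0.0, -0.0, -1.0], [0.914, 0.406, -0.0], [0.406, -0.914, -0.0]]
[3.65, -11.91, -5.27, -62.44, -39.82, 25.88]
```

Run:
```python
from mv import *
print(row([600,0,200],pose(90,45)))
```

```text
[1.65, 9.11, 4.08, -62.45, 39.8, -25.86]
```

Request:
step_arm:
  series:
    - [[-1,1.65,9.1,4.1,-62.4,39.8,-25.9],[-1,1.65,9.1,4.1,-62.4,39.8,-25.9],[-1,1.65,9.1,4.1,-62.4,39.8,-25.9],[-1,1.65,9.1,4.1,-62.4,39.8,-25.9],[-1,1.65,9.1,4.1,-62.4,39.8,-25.9],[-1,1.65,9.1,4.1,-62.4,39.8,-25.9],[-1,1.65,9.1,4.1,-62.4,39.8,-25.9],[-1,1.65,9.1,4.1,-62.4,39.8,-25.9]]

```text
t: 10.75
ee_pos: [600.1, -0.2, 199.0]
ee_rot: [-0.001, 0.924, 0.002, 0.381]
ft_force: [0.8, -1.2, -0.4]
opening: 93.2
```

Run:
```python
from mv import *
from h import *
from station import telemetry,get_image
apply([1.65,9.1,4.1,-62.4,39.8,-25.9])
s=telemetry.sense();print(s["t"],s["ee_pos"],Ro.from_quat(s["ee_rot"]).as_matrix().T.round(3).tolist(),s["qpos"].round(3))
o=[]
for n in("scene","top"):
    d=get_image(n);np.savez(f"pics/{n}1.npz",**d);u=proj(d,[[500,0,90]])[0].astype(int);b=u-25;print(n,b)
    c=d["color"][b[1]:b[1]+50,b[0]:b[0]+50]
    o.append(cv2.resize(np.clip(255*(c/255.)**.6,0,255).astype(np.uint8),(400,400),interpolation=cv2.INTER_CUBIC))
cv2.imwrite("pics/f.png",np.hstack(o))
```

```text
cmd [ 6.0003e+02 -2.3000e-01  1.9998e+02] [[-0.707, -0.0, -0.707], [0.0, 1.0, -0.001], [0.707, -0.001, -0.707]]
10.75 [ 6.00132992e+02 -2.49359919e-01  1.99042096e+02] [[-0.709, -0.0, -0.705], [-0.003, 1.0, 0.003], [0.705, 0.004, -0.709]] [-0.059  1.006  0.544 -0.061  2.378 -1.661]
scene [332 162]
top [292 214]
```

View pics/f.png

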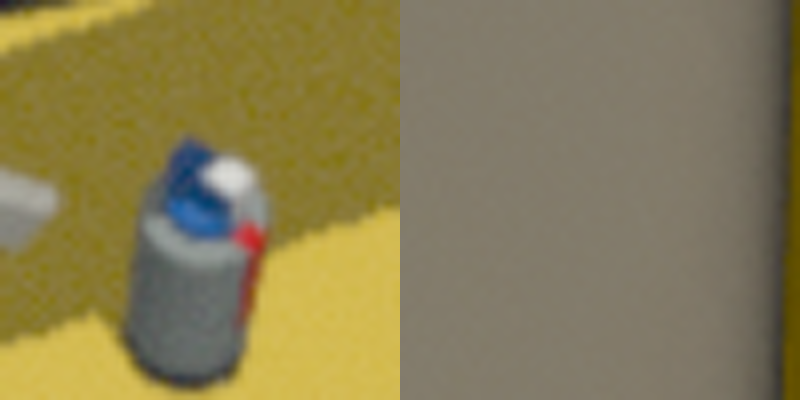

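```bash
cat > lid.py <<'E'
from h import *
def meas(d,c0):
    u=proj(d,[[c0[0],c0[1],90]])[0].astype(int)
    X,c=cloud(d,u[0]-22,u[0]+22,u[1]-24,u[1]+30);c=c.astype(int)
    near=np.hypot(X[:,0]-c0[0],X[:,1]-c0[1])<29
    m=(X[:,2]>106)&near;P=X[m];C=c[m]
    r,sz,a=cv2.minAreaRect((P[:,:2]*10).astype(np.float32));w,V=np.linalg.eigh(np.cov(P[:,:2].T));ax=V[:,1]
    wh=C.min(1)>C.max()*0.45;wc=P[wh].mean(0)[:2];bc=P[~wh].mean(0)[:2]
    if (wc-bc)@ax<0: ax=-ax
    deg=lambda v:np.degrees(np.arctan2(v[1],v[0]))
    print(" bar n",m.sum(),"cen",np.array(r)/10,np.array(sz)/10,"pca yaw",deg(ax),"w-b yaw",deg(wc-bc),"rect",a,"white",wc)
    m=(X[:,2]>80)&(X[:,2]<94)&near;q,ra=cv2.minEnclosingCircle(X[m][:,:2].astype(np.float32));print(" rim",np.array(q),ra)
    # red on the top of the rim: ray-cast red pixels on z=86
    h=cv2.cvtColor(d["color"],cv2.COLOR_BGR2HSV)[u[1]-24:u[1]+30,u[0]-22:u[0]+22].astype(int)
    red=((h[...,0]<7)|(h[...,0]>172))&(h[...,1]>140)
    v,uu=np.nonzero(red);Q=plane(d,np.c_[uu+u[0]-22,v+u[1]-24],86)
    mm=(X[:,2]>20)&near&(c[:,2]>1.8*c[:,1])&(c[:,2]>1.8*c[:,0]);R=X[mm]
    for cen in (np.array(r)/10,np.array(q),np.array(c0)):
        k=np.hypot(*(Q[:,:2]-cen).T);k=(k<25)&(k>14)
        print(" red top n",k.sum(),deg(Q[k][:,:2].mean(0)-cen),"red depth",len(R),R.mean(0).round(1),deg(R[:,:2].mean(0)-cen), "from",cen)
E
python3 - <<'E'
from lid import *
meas(dict(np.load("pics/scene1.npz")),(500.3,0.4))
E
```

```text
bar n 57 cen [ 5.02519092e+02 -1.54339600e-01] [12.86186981 30.77575989] pca yaw 117.29882013132877 w-b yaw 120.06941079778073 rect 25.22657012939453 white [498.45077746   9.05838275]
 rim [502.82275391   0.57228649] 23.610973358154297
 red top n 10 119.69212161528472 red depth 26 [491.4  19.1  71.2] 119.95076029618772 from [ 5.02519092e+02 -1.54339600e-01]
 red top n 10 121.51669386543686 red depth 26 [491.4  19.1  71.2] 121.59534803870676 from [502.82275391   0.57228649]
 red top n 10 114.58019292995326 red depth 26 [491.4  19.1  71.2] 115.4019484172566 from [5.003e+02 4.000e-01]
```

Request:
step_arm:
  series:
    - [[-1,0,26,0,0,0,0],[-1,0,26,0,0,0,0],[-1,0,26,0,0,0,0],[-1,0,26,0,0,0,0],[-1,0,26,0,0,0,0]]

```text
t: 11.48
ee_pos: [599.2, 264.6, 200.2]
ee_rot: [-0.001, 0.923, 0.001, 0.384]
ft_force: [0.8, -0.8, 0.8]
opening: 93.1
```

Run:
```python
from mv import *
from lid import *
from station import telemetry,get_image
apply([0,26,0,0,0,0])
s=telemetry.sense();print(s["t"],s["ee_pos"],s["qpos"].round(3))
o=[]
for n in("scene","top"):
    d=get_image(n);np.savez(f"pics/{n}2.npz",**d);u=proj(d,[[500,0,90]])[0].astype(int);b=u-25;print(n,b)
    c=d["color"][b[1]:b[1]+50,b[0]:b[0]+50]
    o.append(cv2.resize(np.clip(255*(c/255.)**.6,0,255).astype(np.uint8),(400,400),interpolation=cv2.INTER_CUBIC))
    try: meas(d,(500.3,.4))
    except Exception as e: print(e)
cv2.imwrite("pics/g.png",np.hstack(o))
```

```text
cmd [600.16 259.77 199.76] [[-0.707, -0.0, -0.707], [0.0, 1.0, -0.001], [0.707, -0.001, -0.707]]
11.475 [599.22879737 264.59523428 200.1845664 ] [ 0.24   1.225  0.191  0.274  2.475 -1.183]
scene [332 162]
zero-size array to reduction operation maximum which has no identity
top [292 214]
 bar n 57 cen [499.6222168    1.31840515] [12.46461258 30.23494568] pca yaw 113.78581116964968 w-b yaw 107.68297717959899 rect 24.6570987701416 white [497.38574231   8.20005869]
 rim [499.49194336   1.9554832 ] 24.23410987854004
 red top n 15 117.07554566938062 red depth 19 [490.6  19.   85.1] 116.95403270199945 from [499.6222168    1.31840515]
 red top n 15 117.5961312060744 red depth 19 [490.6  19.   85.1] 117.46891184267648 from [499.49194336   1.9554832 ]
 red top n 13 116.11590729468274 red depth 19 [490.6  19.   85.1] 117.46744666665039 from [5.003e+02 4.000e-01]
  avg = a.mean(axis, **keepdims_kw)
  ret = um.true_divide(
lid.py:7: RuntimeWarning: Degrees of freedom <= 0 for slice
  r,sz,a=cv2.minAreaRect((P[:,:2]*10).astype(np.float32));w,V=np.linalg.eigh(np.cov(P[:,:2].T));ax=V[:,1]
  c *= np.true_divide(1, fact)
  c *= np.true_divide(1, fact)
```

View pics/g.png

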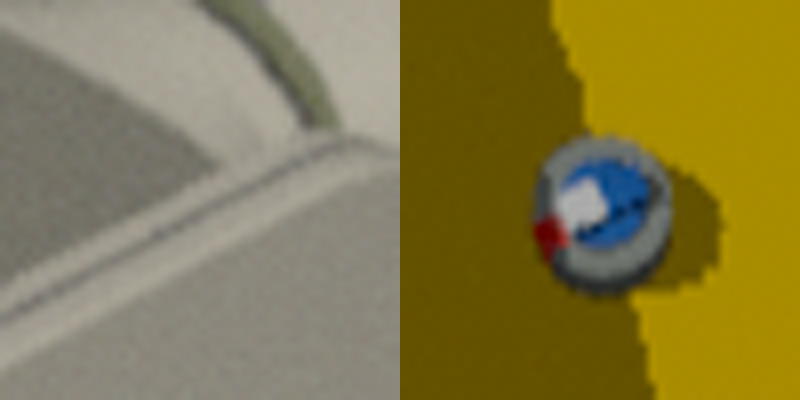

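The right (top) crop shows the canister upright at crop (603,215), with the white bar end at (582,205) right beside the red mark at (550,235). The left (scene) crop is blocked by the arm. Bar yaw is about 114° and the mark about 117°, so the lid stands near -3°, inside the ±8.6° tolerance. Next is the body grasp.

Run:
```python
from mv import *
X=pose(90,45).as_matrix()[:,0];t=np.array([500.5,.7,52])+19*X
print(t,row(t-150*X,pose(90,45)))
```

```text
[487.06497116   0.7         38.56497116] [4.4, -25.9, 3.43, -0.05, -0.03, 0.01]
```

Request:
step_arm:
  series:
    - [[-1,4.4,-25.9,3.4,0,0,0],[-1,4.4,-25.9,3.4,0,0,0],[-1,4.4,-25.9,3.4,0,0,0],[-1,4.4,-25.9,3.4,0,0,0],[-1,4.4,-25.9,3.4,0,0,0],[-1,4.4,-25.9,3.4,0,0,0],[-1,4.4,-25.9,3.4,0,0,0]]

```text
t: 12.45
ee_pos: [593.3, 2.0, 145.0]
ee_rot: [0.0, 0.924, 0.001, 0.384]
ft_force: [0.1, 0.3, -0.1]
opening: 93.4
```

Request:
step_arm:
  series:
    - [[-1,3,0,0,0,0,0],[-1,6.5,0,0,0,0,0],[-1,10,0,0,0,0,0],[-1,12.5,0,0,0,0,0],[-1,14.2,0,0,0,0,0],[-1,15,0,0,0,0,0],[-1,15,0,0,0,0,0],[-1,15,0,0,0,0,0]]

```text
t: 13.45
ee_pos: [487.9, 1.3, 38.7]
ee_rot: [0.0, 0.924, 0.0, 0.384]
ft_force: [0.1, 0.4, 0.1]
opening: 93.0
```

Run:
```python
from mv import *
from lid import *
from station import telemetry,get_image
apply([4.4,-25.9,3.4,0,0,0]);apply([15,0,0,0,0,0])
s=telemetry.sense();print(s["t"],s["ee_pos"],s["ft_force"],s["qpos"].round(3))
d=get_image("scene");u=proj(d,[[500,0,60]])[0].astype(int);b=u-40
c=d["color"][b[1]:b[1]+80,b[0]:b[0]+80]
cv2.imwrite("pics/i.png",cv2.resize(np.clip(255*(c/255.)**.6,0,255).astype(np.uint8),(560,560),interpolation=cv2.INTER_CUBIC))
```

```text
cmd [592.94   0.73 144.83] [[-0.707, -0.0, -0.707], [0.0, 1.0, -0.001], [0.707, -0.001, -0.707]]
cmd [486.82   0.69  38.81] [[-0.707, -0.0, -0.707], [0.0, 1.0, -0.001], [0.707, -0.001, -0.707]]
13.45 [487.94555561   1.34425279  38.69550057] [0.13702432 0.43306983 0.1343714 ] [-0.066  0.801  1.163 -0.05   1.96  -1.638]
```

View pics/i.png

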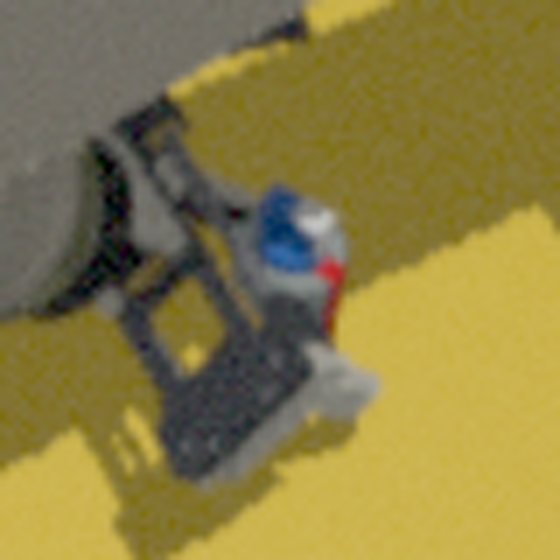

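The fingers straddle the canister body at crop (290,300), well below the lid. The bar is still in line with the mark. Closing.

Request:
step_arm:
  series:
    - [[1,0,0,0,0,0,0],[1,0,0,0,0,0,0],[1,0,0,0,0,0,0],[1,0,0,0,0,0,0],[1,0,0,0,0,0,0],[1,0,0,0,0,0,0],[1,0,0,0,0,0,0],[1,0,0,0,0,0,0]]

```text
t: 14.5
ee_pos: [486.9, 0.9, 38.0]
ee_rot: [0.0, 0.924, 0.0, 0.383]
ft_force: [0.2, -0.9, 0.5]
opening: 47.7
```

Request:
step_arm:
  series:
    - [[1,-0.1,0,-0.1,0,0,0],[1,-0.5,0,-0.5,0,0,0],[1,-1.2,0,-1.2,0,0,0],[1,-2.2,0,-2.2,0,0,0],[1,-3.6,0,-3.6,0,0,0],[1,-5.2,0,-5.2,0,0,0],[1,-6.6,0,-6.6,0,0,0],[1,-7.2,0,-7.2,0,0,0]]

```text
t: 15.5
ee_pos: [487.8, 0.8, 141.9]
ee_rot: [0.0, 0.923, 0.0, 0.384]
ft_force: [0.8, 0.1, -3.6]
opening: 47.4
```

Run:
```python
from mv import *
from lid import *
from station import telemetry,get_image
apply([-7.2,0,-7.2,0,0,0])
s=telemetry.sense();print(s["t"],s["ee_pos"],s["ft_force"],s["qpos"].round(3))
# cradle location via depth, both images
for n in("scene0","top0"):
    d=dict(np.load(f"pics/{n}.npz"));u=proj(d,[[597,-207,40]])[0].astype(int)
    X,c=cloud(d,u[0]-40,u[0]+40,u[1]-40,u[1]+40)
    m=(X[:,2]>48)&(np.abs(X[:,0]-597)<60)&(np.abs(X[:,1]+207)<35);P=X[m]
    r,sz,a=cv2.minAreaRect((P[:,:2]*10).astype(np.float32));print(n,len(P),np.array(r)/10,np.array(sz)/10,a,np.percentile(P,[1,99],axis=0).round(1))
    X2,_=cloud(d,u[0]-60,u[0]+60,u[1]-60,u[1]+60);b=(abs(X2[:,0]-470)<60)&(abs(X2[:,1]+205)<50);print("black top",X2[b][:,2].max() if b.any() else None)
gp=np.array([597,-207,78])
X=pose(90,-45).as_matrix()[:,0]
```

```text
cmd [486.87   0.77 140.64] [[-0.707, -0.0, -0.707], [0.0, 1.0, -0.001], [0.707, -0.001, -0.707]]
15.5 [487.76958275   0.84624801 141.9177141 ] [ 0.78120857  0.07614383 -3.64087765] [-0.067  0.676  1.144 -0.054  2.102 -1.646]
scene0 292 [ 598.32788086 -209.1130127 ] [90.74046631 44.77304382] 0.053240880370140076 [[ 554.9 -230.2   48.2]
 [ 642.5 -187.1   65.2]]
black top 66.64112134002323
top0 458 [ 595.67045898 -206.94240723] [43.7296051  90.53743286] 87.71163177490234 [[ 551.  -229.1   48.1]
 [ 639.7 -184.7   65.8]]
black top 67.84071564131023
```

```bash
cat > plan.py <<'E'
from mv import *
p0,R0=load()
def gp(p,R): return p-19*R.as_matrix()[:,0]
def rows(g1,yaw1,tilt0,tilt1,fr,yaw0=90):
    g0=gp(p0,R0)
    for f in fr:
        R=pose(yaw0+(yaw1-yaw0)*f,tilt0+(tilt1-tilt0)*f);g=g0+(np.array(g1)-g0)*f
        print([1]+row(g+19*R.as_matrix()[:,0],R,1))
E
python3 - <<'E'
from plan import *
print(gp(p0,R0))
f=[.05,.15,.3,.47,.64,.8,.93,1]
rows([550,-104,172],89.8,45,0,f)
E
```

```text
[500.30886723   0.77987234 154.06587946]
[1, -0.2, -0.5, 0.2, -0.0, -2.3, 0.0]
[1, -0.7, -1.6, 0.6, -0.0, -6.8, 0.0]
[1, -1.5, -3.1, 1.1, -0.0, -13.5, 0.1]
[1, -2.4, -4.9, 1.7, 0.0, -21.2, 0.1]
[1, -3.3, -6.7, 2.4, 0.1, -28.8, 0.1]
[1, -4.2, -8.4, 2.9, 0.1, -36.0, 0.1]
[1, -4.9, -9.7, 3.4, 0.1, -41.9, 0.1]
[1, -5.3, -10.5, 3.6, 0.1, -45.0, 0.1]
```

Request:
step_arm:
  series:
    - [[1,-0.2,-0.5,0.2,0,-2.3,0],[1,-0.7,-1.6,0.6,0,-6.8,0],[1,-1.5,-3.1,1.1,0,-13.5,0.1],[1,-2.4,-4.9,1.7,0,-21.2,0.1],[1,-3.3,-6.7,2.4,0.1,-28.8,0.1],[1,-4.2,-8.4,2.9,0.1,-36,0.1],[1,-4.9,-9.7,3.4,0.1,-41.9,0.1],[1,-5.3,-10.5,3.6,0.1,-45,0.1]]

```text
t: 16.5
ee_pos: [548.9, -105.0, 151.5]
ee_rot: [0.002, 0.706, -0.001, 0.708]
ft_force: [0.2, -0.4, -3.6]
opening: 47.6
```

Run:
```python
import mv
mv.apply([-5.3,-10.5,3.6,.1,-45,.1])
from station import telemetry
s=telemetry.sense();print(s["t"],s["ee_pos"],s["ft_force"],s["qpos"].round(3),s["opening"])
from plan import *
print(gp(p0,R0))
rows([602.6,-207.5,160],89.5,0,-45,[.05,.15,.3,.47,.64,.8,.93,1],89.8)
```

```text
cmd [ 549.75 -104.25  152.72] [[-0.0, 0.0, -1.0], [0.003, 1.0, 0.0], [1.0, -0.003, -0.0]]
16.5 [ 548.90571996 -105.03155058  151.4962083 ] [ 0.224619   -0.37376235 -3.61408434] [-0.282  0.058  1.689  0.002  1.392 -1.85 ] 47.56488615770347
[ 549.76336052 -104.24665749  171.71838835]
[1, 0.1, -0.5, 0.3, 0.1, -2.3, -0.0]
[1, 0.2, -1.5, 1.0, 0.1, -6.8, -0.0]
[1, 0.3, -3.1, 2.0, 0.1, -13.5, -0.0]
[1, 0.4, -4.8, 3.2, 0.2, -21.2, -0.0]
[1, 0.5, -6.6, 4.3, 0.2, -28.8, -0.1]
[1, 0.6, -8.3, 5.4, 0.3, -36.0, -0.1]
[1, 0.6, -9.6, 6.2, 0.3, -41.9, -0.1]
[1, 0.6, -10.3, 6.7, 0.3, -45.0, -0.1]
```

Request:
step_arm:
  series:
    - [[1,0.1,-0.5,0.3,0,-2.3,0],[1,0.2,-1.5,1,0.1,-6.8,0],[1,0.3,-3.1,2,0.1,-13.5,0],[1,0.4,-4.8,3.2,0.2,-21.2,0],[1,0.5,-6.6,4.3,0.2,-28.8,-0.1],[1,0.6,-8.3,5.4,0.3,-36,-0.1],[1,0.6,-9.6,6.2,0.3,-41.9,-0.1],[1,0.6,-10.3,6.7,0.3,-45,-0.1]]

```text
t: 17.5
ee_pos: [615.6, -203.9, 146.2]
ee_rot: [0.006, 0.387, -0.009, 0.922]
ft_force: [-0.1, -0.3, -4.2]
opening: 47.3
```

Request:
step_arm:
  series:
    - [[1,0,0,0,0,0,0],[1,0,0,0,0,0,0]]

```text
t: 17.75
ee_pos: [617.6, -203.2, 149.0]
ee_rot: [0.002, 0.387, -0.007, 0.922]
ft_force: [-0.6, 0.5, -2.6]
opening: 47.2
```

Run:
```python
import mv
mv.apply([.6,-10.3,6.7,.3,-45,-.1])
from lid import *
from station import telemetry,get_image
s=telemetry.sense();M=Ro.from_quat(s["ee_rot"]).as_matrix();print(s["t"],s["ee_pos"],M.T.round(3).tolist(),s["qpos"].round(3),s["opening"],"GP",s["ee_pos"]-19*M[:,0])
from plan import *
print(gp(p0,R0),row(np.array([602.6,-207.5,78])+19*pose(89.5,-45).as_matrix()[:,0],pose(89.5,-45)))
o=[]
for n in("scene","top"):
    d=get_image(n);np.savez(f"pics/{n}3.npz",**d);u=proj(d,[[597,-207,150]])[0].astype(int);b=u-40
    c=d["color"][b[1]:b[1]+80,b[0]:b[0]+80]
    o.append(cv2.resize(np.clip(255*(c/255.)**.6,0,255).astype(np.uint8),(400,400),interpolation=cv2.INTER_CUBIC))
cv2.imwrite("pics/j.png",np.hstack(o))
```

```text
cmd [ 616.47 -207.43  146.68] [[0.707, -0.005, -0.707], [0.008, 1.0, 0.0], [0.707, -0.006, 0.707]]
17.75 [ 617.64413662 -203.18733317  148.95223314] [[0.7, -0.01, -0.714], [0.014, 1.0, -0.001], [0.714, -0.009, 0.7]] [-0.64  -0.25   2.19   0.726  0.665 -2.658] 47.18383206053383 GP [ 604.34903853 -202.98872783  162.5242972 ]
[ 603.04429899 -207.32355704  160.12194275] [5.78, -0.02, -5.83, 0.01, -0.03, -0.04]
```

View pics/j.png

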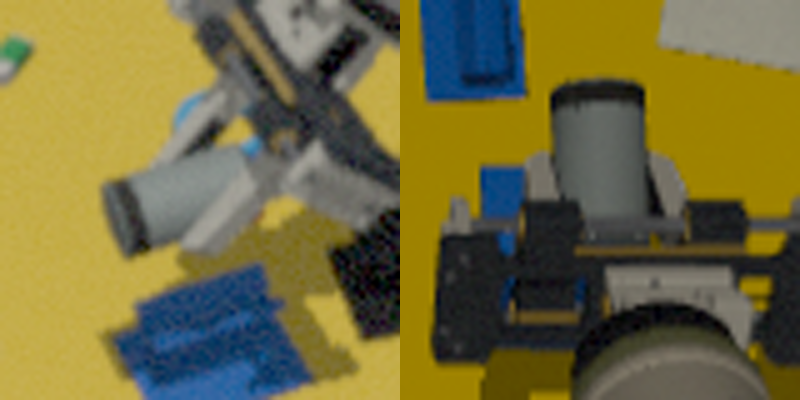

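The scene crop (left) shows the canister held level above the blue cradle with its foot at (130,220). The top crop (right) shows it along x. But joint 6 is at its limit (-2.658), so this wrist side won't do. I'll go back to tool-vertical, turn the held canister half round about the vertical, and come in from the other side.

Run:
```python
from plan import *
rows([570,-150,180],89.5,-45,0,[.1,.25,.4,.55,.7,.83,.93,1],89.5)
```

```text
[1, -0.4, 0.6, -0.2, 0.0, 4.5, -0.0]
[1, -1.0, 1.4, -0.6, 0.0, 11.2, -0.0]
[1, -1.6, 2.3, -1.0, 0.0, 18.0, -0.0]
[1, -2.2, 3.1, -1.3, 0.0, 24.7, -0.0]
[1, -2.9, 4.0, -1.7, 0.0, 31.5, -0.0]
[1, -3.5, 4.7, -2.0, 0.0, 37.3, -0.0]
[1, -4.0, 5.3, -2.2, 0.0, 41.8, -0.0]
[1, -4.3, 5.7, -2.3, 0.0, 45.0, -0.0]
```

Request:
step_arm:
  series:
    - [[1,-0.4,0.6,-0.2,0,4.5,0],[1,-1,1.4,-0.6,0,11.2,0],[1,-1.6,2.3,-1,0,18,0],[1,-2.2,3.1,-1.3,0,24.7,0],[1,-2.9,4,-1.7,0,31.5,0],[1,-3.5,4.7,-2,0,37.3,0],[1,-4,5.3,-2.2,0,41.8,0],[1,-4.3,5.7,-2.3,0,45,0]]

```text
t: 18.85
ee_pos: [573.4, -145.2, 164.7]
ee_rot: [0.005, 0.711, -0.005, 0.704]
ft_force: [1.0, 0.6, -3.2]
opening: 47.5
```

Run:
```python
import mv
mv.apply([-4.3,5.7,-2.3,0,45,0])
from plan import *
from station import telemetry
s=telemetry.sense();M=Ro.from_quat(s["ee_rot"]).as_matrix();print(s["t"],s["ee_pos"],M.T.round(3).tolist(),s["qpos"].round(3),s["opening"],s["ft_force"])
for y in(80,10):print(row(p0,pose(y,0),1))
```

```text
cmd [ 570.27 -150.06  160.87] [[-0.0, 0.0, -1.0], [0.008, 1.0, 0.0], [1.0, -0.008, -0.0]]
18.85 [ 573.39285385 -145.21672267  164.67483585] [[-0.01, -0.0, -1.0], [0.014, 1.0, -0.0], [1.0, -0.014, -0.01]] [-0.333  0.147  1.569 -0.003  1.435 -1.889] 47.48698122209154 [ 0.95443751  0.61135608 -3.22386793]
[0.0, 0.0, 0.0, 9.5, -0.0, -0.0]
[0.0, 0.0, 0.0, 79.5, -0.0, -0.0]
```

Request:
step_arm:
  series:
    - [[1,0,0,0,5,0,0],[1,0,0,0,15,0,0],[1,0,0,0,25,0,0],[1,0,0,0,35,0,0],[1,0,0,0,45,0,0],[1,0,0,0,55,0,0],[1,0,0,0,65,0,0],[1,0,0,0,75,0,0]]

```text
t: 19.85
ee_pos: [573.1, -145.5, 164.4]
ee_rot: [0.434, 0.559, -0.438, 0.554]
ft_force: [-0.1, -0.5, -3.4]
opening: 47.9
```

Request:
step_arm:
  series:
    - [[1,0,0,0,10,0,0],[1,0,0,0,20,0,0],[1,0,0,0,30,0,0],[1,0,0,0,40,0,0],[1,0,0,0,50,0,0],[1,0,0,0,60,0,0],[1,0,0,0,70,0,0],[1,0,0,0,80,0,0]]

```text
t: 20.85
ee_pos: [573.1, -145.6, 164.4]
ee_rot: [-0.689, -0.147, 0.695, -0.145]
ft_force: [-0.7, -0.2, -3.4]
opening: 47.1
```

Request:
step_arm:
  series:
    - [[1,0,0,0,10,0,0],[1,0,0,0,20,0,0],[1,0,0,0,25,0,0],[1,0,0,0,25,0,0],[1,0,0,0,25,0,0],[1,0,0,0,25,0,0]]

```text
t: 21.6
ee_pos: [572.6, -145.7, 164.1]
ee_rot: [-0.704, 0.005, 0.71, 0.005]
ft_force: [-0.5, -0.7, -4.4]
opening: 47.4
```

Run:
```python
import mv
from station import telemetry,get_image
from mv import *
P=[];M=[]
for i in range(3):
    s=telemetry.sense();P.append(s["ee_pos"]);M.append(s["ee_rot"]);get_image("top")
R=Ro.from_quat(M).mean();p=np.mean(P,0);print(s["t"],np.round(P,2),R.as_matrix().T.round(3).tolist(),s["qpos"].round(3),s["opening"])
save(p,R)
```

```text
21.7 [[ 572.62 -145.67  164.07]
 [ 572.56 -145.68  164.01]
 [ 572.53 -145.69  163.99]] [[-0.009, 0.001, -1.0], [-0.015, -1.0, -0.0], [-1.0, 0.015, 0.009]] [-0.335  0.145  1.573 -0.002  1.432  1.252] 47.73383139181348
```

Run:
```python
from plan import *
rows([591.4,-207.5,150],-90.5,-.5,-45,[.05,.15,.3,.47,.64,.8,.93,1],-90.86)
```

```text
[1, 0.2, 0.3, -0.0, -0.0, -2.2, 0.0]
[1, 0.5, 0.9, -0.1, -0.0, -6.7, 0.0]
[1, 0.9, 1.8, -0.2, -0.1, -13.4, 0.0]
[1, 1.4, 2.9, -0.3, -0.1, -20.9, 0.1]
[1, 1.9, 3.9, -0.4, -0.2, -28.5, 0.1]
[1, 2.3, 4.9, -0.5, -0.3, -35.6, 0.1]
[1, 2.6, 5.7, -0.6, -0.3, -41.4, 0.1]
[1, 2.7, 6.2, -0.7, -0.3, -44.5, 0.2]
```

Request:
step_arm:
  series:
    - [[1,0.2,0.3,0,0,-2.2,0],[1,0.5,0.9,-0.1,0,-6.7,0],[1,0.9,1.8,-0.2,-0.1,-13.4,0],[1,1.4,2.9,-0.3,-0.1,-20.9,0.1],[1,1.9,3.9,-0.4,-0.2,-28.5,0.1],[1,2.3,4.9,-0.5,-0.3,-35.6,0.1],[1,2.6,5.7,-0.6,-0.3,-41.4,0.1],[1,2.7,6.2,-0.7,-0.3,-44.5,0.2]]

```text
t: 22.75
ee_pos: [578.2, -208.0, 134.6]
ee_rot: [-0.381, 0.002, 0.925, 0.004]
ft_force: [-0.3, -0.6, -4.2]
opening: 47.6
```

Request:
step_arm:
  series:
    - [[1,0,0,0,0,0,0],[1,0,0,0,0,0,0]]

```text
t: 23.0
ee_pos: [578.7, -207.8, 137.1]
ee_rot: [-0.384, 0.002, 0.923, 0.004]
ft_force: [0.5, -0.3, -3.9]
opening: 47.7
```

Run:
```python
import mv
mv.apply([2.7,6.2,-.7,-.3,-44.5,.2])
from lid import *
from station import telemetry,get_image
s=telemetry.sense();M=Ro.from_quat(s["ee_rot"]).as_matrix();print(s["t"],s["ee_pos"],M.T.round(3).tolist(),s["qpos"].round(3),s["opening"],"GP",s["ee_pos"]-19*M[:,0])
from plan import *
R=pose(-90.5,-45);print(gp(p0,R0),row(np.array([591.4,-207.5,80])+19*R.as_matrix()[:,0],R))
o=[]
for n in("scene","top"):
    d=get_image(n);np.savez(f"pics/{n}4.npz",**d);u=proj(d,[[597,-207,150]])[0].astype(int);b=u-40;print(b)
    c=d["color"][b[1]:b[1]+80,b[0]:b[0]+80]
    o.append(cv2.resize(np.clip(255*(c/255.)**.6,0,255).astype(np.uint8),(400,400),interpolation=cv2.INTER_CUBIC))
cv2.imwrite("pics/k.png",np.hstack(o))
```

```text
cmd [ 578.43 -207.76  136.93] [[-0.707, 0.006, -0.707], [-0.009, -1.0, 0.001], [-0.707, 0.007, 0.707]]
23.0 [ 578.71025683 -207.79100075  137.12525271] [[-0.705, 0.006, -0.709], [-0.01, -1.0, 0.001], [-0.709, 0.007, 0.705]] [-0.303  1.053  0.58  -0.266  2.252  1.191] 47.68839779924795 GP [ 592.11079631 -207.91045533  150.59415289]
[ 591.85837483 -207.86863052  150.37115024] [5.01, -0.04, -4.94, -0.03, -0.01, -0.03]
[258  96]
[356 158]
```

View pics/k.png

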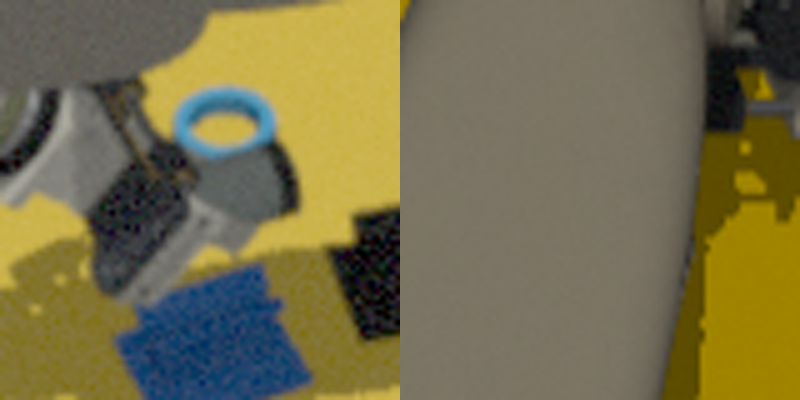

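The canister is held level over the blue cradle, foot at scene crop (285,175), and all joints are now well inside their ranges. Lowering.

Request:
step_arm:
  series:
    - [[1,0.5,0,-0.5,0,0,0],[1,1.3,0,-1.3,0,0,0],[1,2.3,0,-2.3,0,0,0],[1,3.3,0,-3.3,0,0,0],[1,4,0,-4,0,0,0],[1,4.5,0,-4.5,0,0,0],[1,4.7,0,-4.7,0,0,0],[1,4.7,0,-4.7,0,0,0]]

```text
t: 24.1
ee_pos: [578.4, -207.8, 70.5]
ee_rot: [-0.383, 0.002, 0.924, 0.004]
ft_force: [-0.2, 0.1, -2.9]
opening: 47.6
```

Run:
```python
import mv
mv.apply([4.7,0,-4.7,0,0,0])
from lid import *
from station import telemetry,get_image
s=telemetry.sense();M=Ro.from_quat(s["ee_rot"]).as_matrix();print(s["t"],s["ee_pos"],s["ft_force"],"GP",s["ee_pos"]-19*M[:,0])
d=get_image("scene");b=[258,106]
c=d["color"][b[1]:b[1]+80,b[0]:b[0]+80]
cv2.imwrite("pics/l.png",cv2.resize(np.clip(255*(c/255.)**.6,0,255).astype(np.uint8),(560,560),interpolation=cv2.INTER_CUBIC))
```

```text
cmd [ 578.43 -207.81   70.47] [[-0.707, 0.006, -0.707], [-0.009, -1.0, 0.001], [-0.707, 0.007, 0.707]]
24.1 [ 578.35762261 -207.84264664   70.48093523] [-0.18663441  0.06517148 -2.93777804] GP [ 591.78966585 -207.96533824   83.91838889]
```

View pics/l.png

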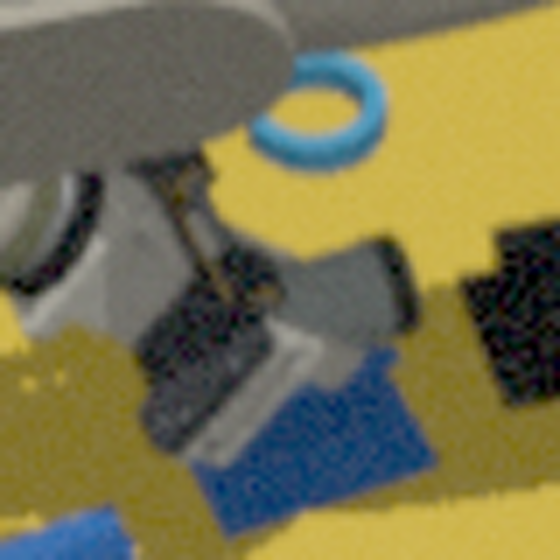

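The canister sits just above the V, foot at crop (400,285), with the near finger outside the cradle. Lowering the last 6 mm slowly.

Request:
step_arm:
  series:
    - [[1,0.14,0,-0.14,0,0,0],[1,0.25,0,-0.25,0,0,0],[1,0.3,0,-0.3,0,0,0],[1,0.34,0,-0.34,0,0,0],[1,0.34,0,-0.34,0,0,0]]

```text
t: 24.78
ee_pos: [578.2, -207.8, 65.6]
ee_rot: [-0.383, 0.002, 0.924, 0.004]
ft_force: [0.6, 0.3, -2.8]
opening: 47.6
```

Request:
step_arm:
  series:
    - [[1,0.06,0,-0.06,0,0,0],[1,0.06,0,-0.06,0,0,0],[1,0.06,0,-0.06,0,0,0]]

```text
t: 25.15
ee_pos: [578.3, -207.8, 64.8]
ee_rot: [-0.383, 0.002, 0.924, 0.004]
ft_force: [0.9, -1.1, -4.0]
opening: 47.3
```

GP is at 78.2 mm and the full weight is still hanging, so I keep going in 0.7 mm steps.

Request:
step_arm:
  series:
    - [[1,0.05,0,-0.05,0,0,0],[1,0.1,0,-0.1,0,0,0],[1,0.1,0,-0.1,0,0,0]]

```text
t: 25.52
ee_pos: [578.4, -207.8, 64.3]
ee_rot: [-0.383, 0.002, 0.924, 0.004]
ft_force: [-0.4, 1.4, 4.1]
opening: 47.6
```

The cradle now bears the weight (force went from -4.0 to +4.1 N). Releasing.

Request:
step_arm:
  series:
    - [[-1,0,0,0,0,0,0],[-1,0,0,0,0,0,0],[-1,0,0,0,0,0,0],[-1,0,0,0,0,0,0],[-1,0,0,0,0,0,0],[-1,0,0,0,0,0,0],[-1,0,0,0,0,0,0]]

```text
t: 26.4
ee_pos: [578.3, -207.8, 63.3]
ee_rot: [-0.383, 0.002, 0.924, 0.004]
ft_force: [0.1, -0.1, 0.1]
opening: 92.7
```

Request:
step_arm:
  series:
    - [[-1,-1,0,0,0,0,0],[-1,-3,0,0,0,0,0],[-1,-6,0,0,0,0,0],[-1,-10,0,0,0,0,0],[-1,-14,0,0,0,0,0],[-1,-15,0,0,0,0,0]]

```text
t: 27.15
ee_pos: [638.5, -198.4, 165.8]
ee_rot: [-0.399, 0.005, 0.917, -0.001]
ft_force: [0.1, 0.9, 1.9]
opening: 93.1
```

Run:
```python
from mv import *
from station import telemetry
s=telemetry.sense();R=Ro.from_quat(s["ee_rot"]);print(s["t"],s["ee_pos"],s["qpos"].round(3),s["ft_force"])
save(s["ee_pos"],R)
p=np.array(s["ee_pos"])
print(row(p+[-30,0,60],pose(-90,-30),1)); print(row([520,150,300],pose(-90,0),1))
```

```text
27.15 [ 638.54196769 -198.39504336  165.83332149] [-0.272  1.356  0.022 -0.307  2.47   1.134] [0.05003655 0.86908044 1.91445037]
[-2.3, 0.1, 6.3, -0.4, 13.0, -0.4]
[-1.9, -34.7, 18.1, -0.3, 43.0, -0.5]
```

Request:
step_arm:
  series:
    - [[-1,-2.3,0.1,6.3,0,13,0],[-1,-2.3,0.1,6.3,0,13,0],[-1,-1.9,-34.7,18.1,0,43,0],[-1,-1.9,-34.7,18.1,0,43,0],[-1,-1.9,-34.7,18.1,0,43,0],[-1,-1.9,-34.7,18.1,0,43,0],[-1,-1.9,-34.7,18.1,0,43,0],[-1,-1.9,-34.7,18.1,0,43,0]]

```text
t: 28.15
ee_pos: [543.7, 76.6, 286.7]
ee_rot: [0.709, -0.004, -0.705, 0.001]
ft_force: [1.1, -0.2, 0.1]
opening: 92.8
```

Run:
```python
from lid import *
from station import telemetry,get_image
s=telemetry.sense();print(s["t"],s["ee_pos"],s["qpos"].round(3))
o=[]
for n in("scene","top"):
    d=get_image(n);np.savez(f"pics/{n}5.npz",**d);cv2.imwrite(f"pics/{n}5.png",d["color"]);u=proj(d,[[597,-207,78]])[0].astype(int);b=u-30;print(n,b)
    c=d["color"][b[1]:b[1]+60,b[0]:b[0]+60]
    o.append(cv2.resize(np.clip(255*(c/255.)**.6,0,255).astype(np.uint8),(400,400),interpolation=cv2.INTER_CUBIC))
    X,c=cloud(d,u[0]-40,u[0]+40,u[1]-40,u[1]+40)
    near=(abs(X[:,0]-597)<75)&(abs(X[:,1]+207)<35)
    P=X[near&(X[:,2]>76)];q=np.percentile(P,[1,99],axis=0);print(len(P),q.round(1).tolist())
    r,sz,a=cv2.minAreaRect((P[:,:2]*10).astype(np.float32));print(np.array(r)/10,np.array(sz)/10,a)
    B=P[(P[:,0]<630)];w,V=np.linalg.eigh(np.cov(B[:,:2].T));print("yaw",np.degrees(np.arctan2(V[1,1],V[0,1])))
    for a0,a1 in((545,565),(565,585),(585,605),(605,622)):
        k=(P[:,0]>a0)&(P[:,0]<a1);print(a0,np.percentile(P[k][:,2],95).round(1),end=" ")
    print()
cv2.imwrite("pics/m.png",np.hstack(o))
```

```text
28.15 [543.67142321  76.57873495 286.65230009] [ 0.051 -0.032  1.533 -0.007  1.634  1.626]
scene [269 122]
459 [[543.2, -226.9, 76.4], [655.3, -183.9, 105.0]]
[ 599.19365234 -206.23725586] [ 46.37596436 115.90709229] 86.21110534667969
yaw 177.7116953565163
545 104.2 565 104.0 585 103.5 605 104.1 
top [361 174]
654 [[539.4, -229.1, 77.9], [651.8, -183.3, 105.6]]
[ 596.31025391 -206.24506836] [ 47.77165222 114.39556885] 89.44766235351562
yaw 179.14895972299274
545 104.0 565 104.4 585 104.2 605 104.8
```

View pics/m.png

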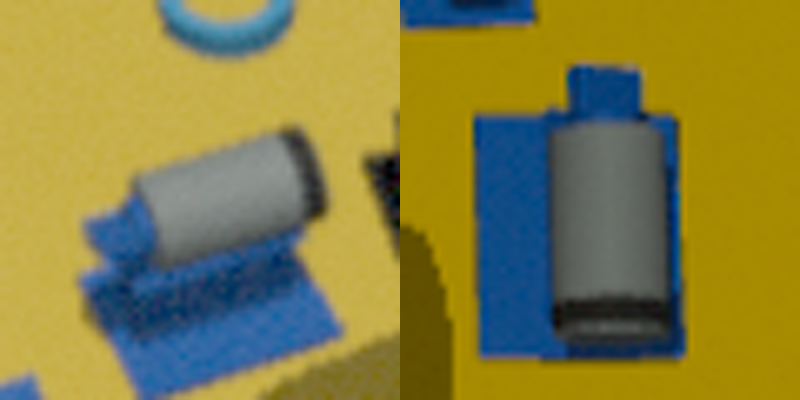

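The top crop (right) shows the canister along the trough, foot at (610,320), lid at (605,95). The scene crop shows it level in the V. The measured centre is about (597.7, -206.2), yaw within about 2°, and its top is at about 104 mm all along. The mark and white end face down and away from both cameras, so I can't see them now, but nothing has touched the lid since the check. Handing in.

Run:
```python
from station import manip
print(manip.hand_in())
```

```text
the job is handed in; nothing more can be done
None
```

The canister lies on its side in the large blue V cradle with its lid turned to the red mark, and I handed the job in at about 28 s of the 67 s allowed. No verdict was reported.

**What I did:** I lifted the grey canister out of the holder by its bar, stood it on the clear desk near (500, 0) and turned the lid 54° clockwise. After letting go, I took it by the body and laid it in the cradle with the lid towards +x. I released it only once the wrist force showed the cradle carrying its weight.

**Last checks:**
- **Lid, measured while it stood free:** the bar was at about 114° and the mark at about 117°, so roughly -0.05 rad against the allowed ±0.15. The two cameras differed by 2–3°.
- **Lid, after laying:** I could not re-check it, because the mark and white end face down and away from both cameras. Nothing touched the lid after the upright check.
- **Position in the cradle:** both cameras put the centre within about 2 mm of the cradle's middle both ways. The top reads 104 mm all along against 102 mm nominal, so it is level. The axis is along the trough to within about 2°; one camera's rectangle fit says nearer 4°.
- **Bystanders:** I did not measure the pen, tape or phone again, but the arm never went near them.

**Problem on the way:** my first approach to the cradle ran joint 6 up to its limit (-2.658 of -2.66). I backed off, turned the held canister half round and came in from the other side.

On the retreat, joint 3 also came close to its lower limit (0.022 of 0.02), which cut that move short.

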